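# Put the test accessories back in their fitted trays

## Robot

A 7-joint arm with a two-finger parallel gripper is mounted at the origin on the work surface. World frame = base frame: x ahead of the robot, y to its left, z up, the work surface at z = 0. Lengths are in mm, angles in rad, forces in N, time in s.
With the tool pointing down it reaches from about 425 to 1025 mm from the base axis. Payload 3.6 kg.
Tool frame: the origin (TCP) lies midway between the tips of the shut fingers; the grasp point (between the pads) lies 19 mm behind it (bot.grip_depth is the distance from the TCP to the grasp point, in mm); z points along the fingers, y is the line along which they close (so a half turn about z gives the same grasp; the last joint's range is limited). The gripper opens to 85 mm and grips with 20 to 120 N. Pads are 22 mm wide; open, the fingers measure 114 mm over their backs; the gripper's body (76 mm by 85 mm) begins 54 mm behind the grasp point. The pads swing forward as they close: fully open they stand 13 mm farther back than shut.
Start: joints at [1.206, 0.591, 0.048, 1.609, -0.033, 0.943, -0.034], TCP at [193.941, -698.582, 231.302] pointing down, gripper open.
Joint ranges: [-2.69, 2.69], [-0.47, 2.24], [-1.27, 1.36], [0.19, 2.51], [-1.53, 4.68], [0.08, 2.07], [-3.09, 3.09]. Speed limits (rad/s): [2.57, 2.57, 3.14, 3.14, 3.14, 3.14, 3.14].

## Interface

Orientations are given as a unit quaternion [x, y, z, w].
In Python, from cell import bot gives the robot as it stands. The module is installed in compiled form; this text tells all that it offers.
- The arm moves only by the tool apply_moves, never from a script. Its argument "moves" is a list of rows, each a list of 7 numbers: the turn, a rotation vector about the world's x, y, z in degrees, then the shift along the world's x, y, z in mm, then the finger opening in mm, from 0 to 85.4. In form: [[ax, ay, az, x, y, z, gripper], ...]. A call has 1 to 20 rows; each row shifts and turns the commanded pose from where the row before left it; what a row does not reach is not made up. A row lasts 1/12 s, in which the tool goes at most 41.7 mm and 7.16 degrees, less where a joint would pass 70% of its speed; a pose out of reach is approached as far as the arm can. A call with a gripper value outside its range is refused whole. The fingers move at their own pace and stop on an object; "newtons" is the grip in N (left out, the last holds). Time passes only in rows, so rows that do not move let the fingers close. It gives the time, the measured TCP pose, the force, the opening and the grip force at its end, in the units of the state.
- bot.get_state(): the state, without advancing time (a new reading comes with each control period).
- bot.camera(name): name is "scene" or "top" or "wrist"; returns (picture, depth): 480x640x3 uint8, red, green, blue; 480x640 float32, mm along the optical axis (not along the pixel's ray), 0 where there is no reading.
- bot.camera_params(name): a dict with "K" (3x3 intrinsics, pixels), "dist_coeffs" ([k1, k2, p1, p2, k3] as OpenCV has them; the pictures are not rectified), "world_from_camera" (4x4, takes a point from camera to world coordinates); the wrist camera has in their place "tool_from_camera" (4x4, takes a point from camera to tool coordinates, whose origin is the TCP and whose axes are the flange's). Camera axes: x right, y down, z forward; pixel columns grow to the right and rows downward; lengths in mm; the calibration is good to about 2 mm. A picture is of the moment at which its call begins: read the wrist's pose just before it. camera_params takes no time and is no camera call.
- bot.sign_off(): hands the job in; it is judged then, once.
The state is a dict: "time_s": time; "joint_pos": joint angles; "joint_vel": joint speeds; "joint_efforts": joint torques, N m; "position": TCP position; "ee_rot": TCP orientation; "force": force on the tool from outside, world axes, zero at the start; "moment": the same for the moment, N m; "opening": finger opening in mm; "finger_force": force on a finger pad.
Only numpy, scipy, OpenCV 4.12 (cv2) and the standard library are available. Lean on these libraries where they do the work, as an engineer would, in place of code of your own. Each camera call takes 0.05 s, during which the arm holds its last target. There are 200 camera calls.

## Task

Tidy the test bench: put each of the four loose accessories (terminal strip, interface box, relay module, dummy load) into the green tray shaped for it, so that it stands upright and flat on the tray's floor inside the rim, turned to line up with the tray. Set each one down rather than letting it drop, and leave the computer mouse and the multimeter where they are.

Things in the scene. Friction and masses are not known exactly. Their poses are not given: they have to be found in the camera images.
- strip: Terminal strip: a long narrow bar of grey clamp blocks with black end plates and small orange levers on top, 116 mm long (x) by 30 mm wide (y) by 42 mm tall, about 0.2 kg. Loose, standing on its 116 x 30 base. Origin: centre of the underside; x along its length, z up.
- box: Interface box: an oblong black case with a white panel on top and metal end plates, 84 mm long (x) by 52 mm wide (y) by 40 mm tall, about 0.22 kg. Loose. Origin: centre of the underside; x along its length, z up.
- relay: Relay module: a square block, white case on a black foot with a copper-coloured square on top, 46 x 46 mm by 44 mm tall, about 0.15 kg. Loose. Origin: centre of the underside; x and y parallel to its sides, z up.
- load: Coaxial dummy load: a round finned aluminium cylinder, 50 mm diameter by 42 mm tall, with a brass connector 12 mm in diameter standing another 10 mm up from the middle of its top, about 0.18 kg. Loose. Origin: centre of the underside; z up (yaw has no meaning).
- tray_strip: Long narrow tray. Green plastic like all the trays, fixed to the bench. Floor 3 mm thick; rim 5 mm thick, its top 9 mm above the bench; pocket 132 x 46 mm, outside 142 x 56 mm: 8 mm of play all round the thing it is for, whose footprint (116 x 30 mm) is marked by a black patch on the floor. Origin: tray centre at bench level; z up, x along its length.
- tray_box: Oblong tray. Green plastic like all the trays, fixed to the bench. Floor 3 mm thick; rim 5 mm thick, its top 9 mm above the bench; pocket 100 x 68 mm, outside 110 x 78 mm: 8 mm of play all round the thing it is for, whose footprint (84 x 52 mm) is marked by a black patch on the floor. Origin: tray centre at bench level; z up, x along its length.
- tray_square: Square tray. Green plastic like all the trays, fixed to the bench. Floor 3 mm thick; rim 5 mm thick, its top 9 mm above the bench; pocket 62 x 62 mm, outside 72 x 72 mm: 8 mm of play all round the thing it is for, whose footprint (46 x 46 mm) is marked by a black patch on the floor. Origin: tray centre at bench level; z up, x and y parallel to its sides.
- tray_round: Round tray. Green plastic like all the trays, fixed to the bench. Floor 3 mm thick; rim 5 mm thick, its top 9 mm above the bench; pocket diameter 66 mm, outside diameter 76 mm: 8 mm of play all round the thing it is for, whose footprint (diameter 50 mm) is marked by a black patch on the floor. Origin: tray centre at bench level; z up (yaw has no meaning).
- mouse: Light grey computer mouse, 100 (x) by 60 (y) by 36 mm tall, lying beyond the work on the robot's right. Not part of the job. Origin: centre of the underside.
- multimeter: Yellow hand-held multimeter lying flat beyond the work, 85 (x) by 170 (y) by about 48 mm tall. Not part of the job. Origin: centre of the underside.
Mind the look-alikes: they are no part of the job. Leave any brown or turquoise look-alike of the load alone.

How it is judged:
By the outcome, as a careful person would: the job done as asked, in the order asked, and still so for the second after the job is handed in, with the robot touching nothing.
It also fails if it takes over 96 s, if anything falls off the work surface, if the arm or the gripper's body presses on something with over 40 N, if the wrist force passes 120 N, or if a joint passes its speed limit or range.

## Working session

There is one attempt and no reset: what is moved stays moved. The work goes in short steps, Python scripts to look and compute and a tool call to move; the robot and the scene stay as the last step left them, time stands still between calls to the robot, and variables do not carry over. Pictures are saved under pics/ and viewed, at most 14 in all, crops included, and the job is handed in when it is done.

Besides the shell and the picture viewer there is one more tool, called after "Call:" by a JSON object that holds its "method" and its "body". apply_moves: Moves the arm, as the interface text tells. Its arguments: {"type":"object","properties":{"moves":{"type":"array","items":{"type":"array","items":{"type":"number"}}},"newtons":{"type":"number"}},"required":["moves"]}

```bash
mkdir -p pics
cat > h.py <<'E'
import numpy as np, cv2
from cell import bot
def snap(n,f):
    s=bot.get_state(); p,d=bot.camera(n); cv2.imwrite(f'pics/{f}.png',p[:,:,::-1]); np.save(f'pics/{f}.npy',d)
    return s,p,d
def ray(n,uv):
    c=bot.camera_params(n); k=np.array(c['K']); 
    return cv2.undistortPoints(np.array(uv,float).reshape(-1,1,2),k,np.array(c['dist_coeffs'])).reshape(-1,2)
def toz(n,uv,z):
    "pixels to world points on plane height z"
    c=bot.camera_params(n); T=np.array(c['world_from_camera']); r=ray(n,uv)
    d=np.c_[r,np.ones(len(r))]@T[:3,:3].T; o=T[:3,3]
    return o+d*((np.broadcast_to(z,len(d))-o[2])/d[:,2])[:,None]
E
python3 - <<'E'
from h import *
snap('top','top0'); snap('scene','scene0')
s=bot.get_state(); print(s['position'],s['ee_rot'],s['opening'],s['time_s'])
print(bot.camera_params('top'))
E
```

```text
[ 193.76353391 -697.8352956   230.23388036] [ 9.90843056e-01  1.35014707e-01 -1.90271974e-04 -1.01587173e-03] 85.35913135981328 0.1
{'K': array([[573.32533121,   0.        , 321.57234802],
       [  0.        , 573.32533121, 232.66305645],
       [  0.        ,   0.        ,   1.        ]]), 'dist_coeffs': array([-0.10115721,  0.        ,  0.        ,  0.        ,  0.        ]), 'world_from_camera': array([[-4.38518998e-03, -9.96493336e-01,  8.35571767e-02,
         4.52200212e+02],
       [-9.99885120e-01,  5.58176618e-03,  1.40922256e-02,
        -8.08617240e+00],
       [-1.45092055e-02, -8.34857806e-02, -9.96403336e-01,
         1.45738497e+03],
       [ 0.00000000e+00,  0.00000000e+00,  0.00000000e+00,
         1.00000000e+00]])}
```

View pics/top0.png

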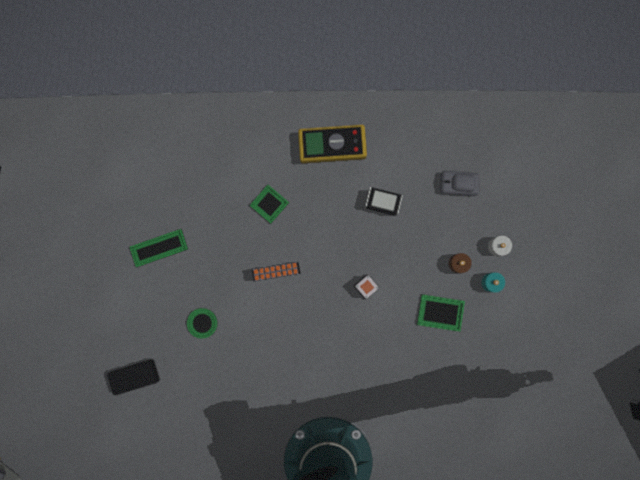

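View pics/scene0.png

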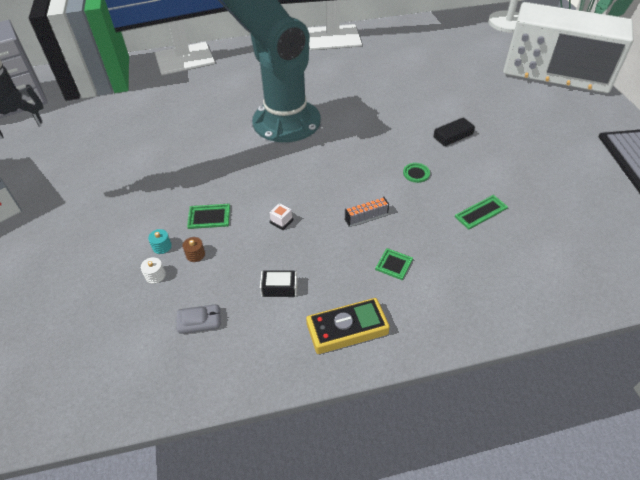

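Three round finned things are candidates for the load: (502,246) silver-white, (460,263) brown and (495,282) turquoise. The silver-white one fits the aluminium description, so I'll confirm it in an enlarged crop and measure everything there too.

Run:
```python
from h import *
p=cv2.imread('pics/top0.png'); hsv=cv2.cvtColor(p,cv2.COLOR_BGR2HSV)
a=cv2.resize(p[175:325,345:525],None,fx=4.4,fy=4,interpolation=cv2.INTER_CUBIC)
cv2.imwrite('pics/cropR.png',cv2.convertScaleAbs(cv2.resize(p[175:325,340:520],(720,600),interpolation=cv2.INTER_CUBIC),alpha=1.3))
g=cv2.inRange(hsv,(50,120,50),(75,255,255))
cs,_=cv2.findContours(g,cv2.RETR_EXTERNAL,cv2.CHAIN_APPROX_NONE)
for c in cs:
    if cv2.contourArea(c)<300: continue
    w=toz('top',c.reshape(-1,2),9.)[:,:2].astype(np.float32)
    print('tray',c.reshape(-1,2).mean(0).round(),[np.round(v,1) for v in cv2.minAreaRect(w)])
# box panel, relay
for n,m,z,roi in [('box',cv2.inRange(hsv,(0,0,150),(180,90,255)),40,(365,180,405,220)),
  ('relay',cv2.inRange(hsv,(0,0,110),(180,255,255)),44,(350,270,385,305)),
  ('strip',cv2.inRange(hsv,(0,60,90),(25,255,255)),42,(245,255,305,290)),
  ('load',cv2.inRange(hsv,(0,0,130),(180,90,255)),40,(485,230,520,262))]:
    x0,y0,x1,y1=roi; ys,xs=np.nonzero(m[y0:y1,x0:x1]); 
    w=toz('top',np.c_[xs+x0,ys+y0],float(z))[:,:2].astype(np.float32)
    print(n,len(xs),[np.round(v,1) for v in cv2.minAreaRect(w)])
```

```text
tray [201. 323.] [array([346.3, 317. ]), array([70.5, 74.2]), np.float64(0.3)]
tray [441. 312.] [array([ 370.6, -285.9]), array([109.2,  75.2]), np.float64(80.4)]
tray [158. 248.] [array([537.7, 431.7]), array([ 54.7, 141.6]), np.float64(18.8)]
tray [269. 203.] [array([649.1, 146.8]), array([70.6, 69.8]), np.float64(49.0)]
box 248 [array([ 651.3, -143.3]), array([84.6, 35.6]), np.float64(70.3)]
relay 296 [array([437.2, -99.1]), array([42.3, 42.2]), np.float64(39.4)]
strip 352 [array([476.4, 126.2]), array([ 28.1, 106.5]), np.float64(9.6)]
load 274 [array([ 537.7, -437.4]), array([45.8, 46.7]), np.float64(44.4)]
```

View pics/cropR.png

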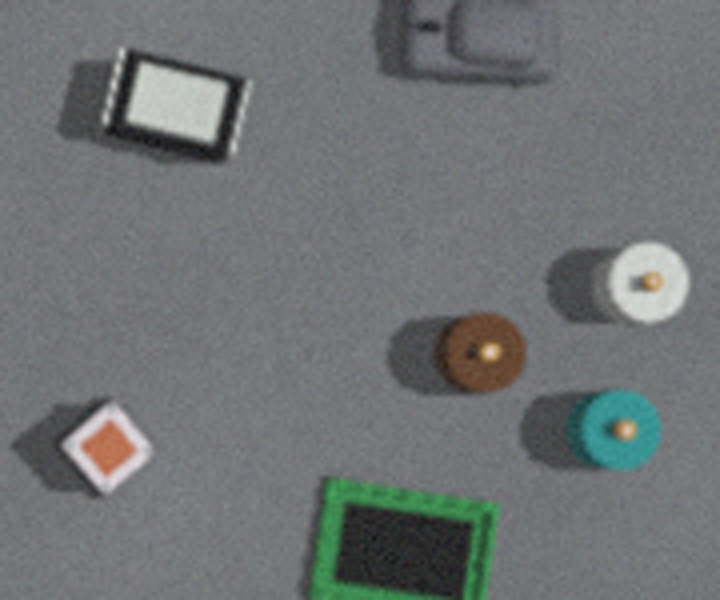

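The crop shows a plain silver-white finned load with a brass tip at top-image (502,246). Brown (460,263) and turquoise (495,282) are the decoys. I'm starting with the load, moving above it first.

Call:
{"method": "apply_moves", "body": {"moves": [[0,0,0,28.7,21.8,-4,85],[0,0,0,28.7,21.8,-4,85],[0,0,0,28.7,21.8,-4,85],[0,0,0,28.7,21.8,-4,85],[0,0,0,28.7,21.8,-4,85],[0,0,0,28.7,21.8,-4,85],[0,0,0,28.7,21.8,-4,85],[0,0,0,28.7,21.8,-4,85],[0,0,0,28.7,21.8,-4,85],[0,0,0,28.7,21.8,-4,85],[0,0,0,28.7,21.8,-4,85],[0,0,0,28.7,21.8,-4,85],[0,0,0,0,0,0,85],[0,0,0,0,0,0,85]]}}

```text
time_s: 1.27
position: [541.4, -432.9, 182.3]
ee_rot: [0.99, 0.138, 0.0, -0.001]
force: [-0.4, -0.5, 0.2]
opening: 84.9
finger_force: 0.0
```

```bash
cat >> h.py <<'E'
from scipy.spatial.transform import Rotation as Ro
def wr(s,uv,z):
    c=bot.camera_params('wrist'); T=np.eye(4); T[:3,:3]=Ro.from_quat(s['ee_rot']).as_matrix(); T[:3,3]=s['position']
    W=T@np.array(c['tool_from_camera']); r=ray('wrist',uv); d=np.c_[r,np.ones(len(r))]@W[:3,:3].T; o=W[:3,3]
    return o+d*((z-o[2])/d[:,2])[:,None]
def st():
    s=bot.get_state(); m=Ro.from_quat(s['ee_rot']).as_matrix()
    print('t',s['time_s'],'pos',np.round(s['position'],1),'c',np.degrees(np.arctan2(m[1,1],m[0,1])).round(1),'tilt',np.round(m[:2,2],3),'F',np.round(s['force'],1),'op',round(s['opening'],1),'ff',np.round(s['finger_force'],1),'j7',round(s['joint_pos'][6],2)); return s
def wsnap(f):
    s=st(); p,d=bot.camera('wrist'); cv2.imwrite(f'pics/{f}.png',p[:,:,::-1]); np.savez(f'pics/{f}.npz',d=d,pos=s['position'],ee=s['ee_rot']); return s,p,d
E
python3 -c "
from h import *
s,p,d=wsnap('w1'); print(bot.camera_params('wrist')['tool_from_camera'])"
```

```text
t 1.2667 pos [ 541.4 -432.9  182.3] c -74.1 tilt [0.    0.003] F [-0.4 -0.5  0.2] op 84.9 ff 0.0 j7 -0.66
[[ 1.48159003e-04 -9.45610183e-01 -3.25301951e-01  8.44353554e+01]
 [ 9.99999680e-01  3.95944168e-04 -6.95507299e-04 -2.81552472e-01]
 [ 7.86480194e-04 -3.25301744e-01  9.45609939e-01 -1.43297159e+02]
 [ 0.00000000e+00  0.00000000e+00  0.00000000e+00  1.00000000e+00]]
```

View pics/w1.png

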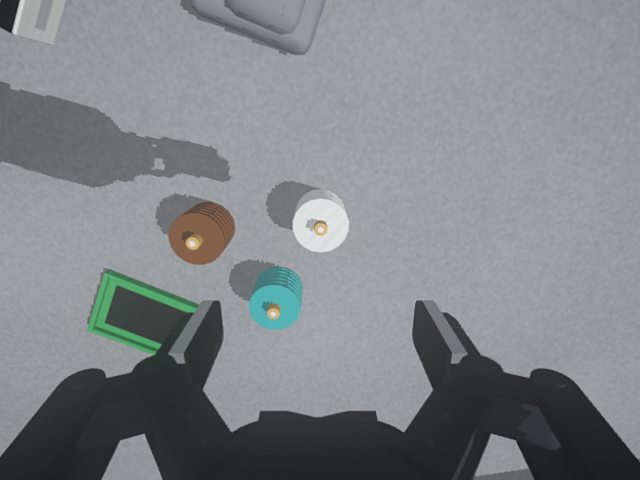

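The wrist view shows the white load's top centred at about (320,222), with brown at (202,232) and turquoise at (276,298). I'll turn that pixel into a position.

```bash
python3 -c "
from h import *
s=st(); print(wr(s,[[320,222]],42.),wr(s,[[320,228]],52.),wr(s,[[276,305]],42.),wr(s,[[202,237]],42.))
print(toz('top',[[502,246]],42.))"
```

```text
t 1.3167 pos [ 538.9 -435.6  182.5] c -74.3 tilt [-0.001  0.001] F [-0.9 -0.1 -0.6] op 85.2 ff 0.0 j7 -0.66
[[ 536.97778669 -437.83503025   42.        ]] [[ 534.76225638 -438.40775424   52.        ]] [[ 445.3876523  -419.89728514   42.        ]] [[ 494.94261772 -340.21608414   42.        ]]
[[ 535.09449908 -436.6812109    42.        ]]
```

Call:
{"method": "apply_moves", "body": {"moves": [[0,0,0,-2,-0.5,-35,85],[0,0,0,0,0,-35,85],[0,0,0,0,0,-35,85],[0,0,0,0,0,-35,85],[0,0,0,0,0,-25,85],[0,0,0,0,0,-10,85],[0,0,0,0,0,0,85],[0,0,0,0,0,0,50],[0,0,0,0,0,0,45],[0,0,0,0,0,0,40],[0,0,0,0,0,0,40],[0,0,0,0,0,0,40],[0,0,0,0,0,0,40]], "newtons": 40}}

```text
time_s: 2.4
position: [537.5, -438.6, 10.9]
ee_rot: [0.991, 0.135, 0.001, 0.001]
force: [-0.3, 0.7, 7.4]
opening: 49.1
finger_force: 42.3
```

```bash
python3 -c "
from h import *
st()"
```

```text
t 2.4 pos [ 537.5 -438.6   10.9] c -74.5 tilt [ 0.003 -0.002] F [-0.3  0.7  7.4] op 49.1 ff 42.3 j7 -0.65
```

Call:
{"method": "apply_moves", "body": {"moves": [[0,0,0,0,0,20,40],[0,0,0,0,0,35,40],[0,0,0,0,0,35,40],[0,0,4,-3,36,12,40],[0,0,4,-3,36,0,40],[0,0,4,-3,36,0,40],[0,0,4,-3,36,0,40],[0,0,4,-3,36,0,40],[0,0,4,-3,36,0,40],[0,0,4,-3,36,0,40],[0,0,4,-3,36,0,40],[0,0,4,-3,36,0,40],[0,0,4,-3,36,0,40],[0,0,4,-3,36,0,40],[0,0,4,-3,36,0,40]]}}

```text
time_s: 3.65
position: [500.3, -4.0, 111.1]
ee_rot: [0.849, 0.528, 0.001, 0.001]
force: [0.3, 0.7, -2.4]
opening: 49.0
finger_force: 42.1
```

Call:
{"method": "apply_moves", "body": {"moves": [[0,0,4,-15,32,0,40],[0,0,4,-15,32,0,40],[0,0,4,-15,32,0,40],[0,0,4,-15,32,0,40],[0,0,4,-15,32,0,40],[0,0,4,-15,32,0,40],[0,0,4,-15,32,0,40],[0,0,4,-15,28,0,40],[0,0,4,-12,20,0,40],[0,0,0,0,0,0,40],[0,0,0,0,0,0,40]]}}

```text
time_s: 4.57
position: [367.9, 268.3, 111.0]
ee_rot: [0.645, 0.764, 0.001, 0.0]
force: [1.2, -1.6, -1.3]
opening: 49.0
finger_force: 42.1
```

```bash
python3 -c "
from h import *
s,p,d=wsnap('w2');st()"
```

```text
t 4.5667 pos [367.9 268.3 111. ] c 9.7 tilt [0.001 0.001] F [ 1.2 -1.6 -1.3] op 49.0 ff 42.1 j7 -0.87
t 4.6167 pos [368.4 266.7 110.8] c 9.6 tilt [0.001 0.   ] F [-0.2 -1.  -2.2] op 49.0 ff 42.1 j7 -0.87
```

View pics/w2.png

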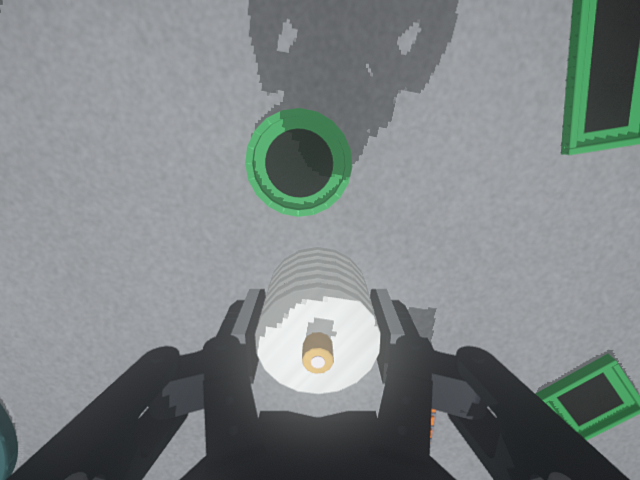

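The load is held upright, and the round tray's black patch is at about (299,163) in the wrist view. I'll work out the offset from there.

```bash
cat >> h.py <<'E'
def green(s,p,z=9.,mn=1500):
    hsv=cv2.cvtColor(p,cv2.COLOR_RGB2HSV); g=cv2.inRange(hsv,(50,110,40),(75,255,255))
    for c in cv2.findContours(g,cv2.RETR_EXTERNAL,cv2.CHAIN_APPROX_NONE)[0]:
        if cv2.contourArea(c)>mn:
            c=c.reshape(-1,2); edge=(c.min()<2) or c[:,0].max()>637 or c[:,1].max()>477
            print('green',c.mean(0).round(),'cut' if edge else '',[np.round(v,1) for v in cv2.minAreaRect(wr(s,c,z)[:,:2].astype(np.float32))])
E
python3 -c "
from h import *
s=st(); p=cv2.imread('pics/w2.png')[:,:,::-1].copy(); print(wr(s,[[299,163]],3.)); green(s,p)"
```

```text
t 4.6167 pos [368.4 266.7 110.8] c 9.6 tilt [0.001 0.   ] F [-0.2 -1.  -2.2] op 49.0 ff 42.1 j7 -0.87
[[346.85181869 316.70685247   3.        ]]
green [592. 397.] cut [array([645.3, 148.1]), array([71.3, 81.4]), np.float64(49.0)]
green [298. 162.]  [array([346.9, 316.4]), array([74.9, 75.1]), np.float64(52.3)]
green [600.  88.] cut [array([539.5, 406.8]), array([53. , 95.1]), np.float64(18.6)]
```

Call:
{"method": "apply_moves", "body": {"moves": [[0,0,0,-10,25,0,40],[0,0,0,-11.3,25,0,40],[0,0,0,0,0,-30,40],[0,0,0,0,0,-30,40],[0,0,0,0,0,-25,40],[0,0,0,0,0,-8,40],[0,0,0,0,0,-3,40],[0,0,0,0,0,-1.5,40],[0,0,0,0,0,-1,40],[0,0,0,0,0,0,40]]}}

```text
time_s: 5.45
position: [347.0, 314.0, 13.8]
ee_rot: [0.647, 0.763, -0.001, 0.001]
force: [-3.5, -3.2, 10.2]
opening: 48.7
finger_force: 43.2
```

```bash
python3 -c "
from h import *
st()"
```

```text
t 5.45 pos [347.  314.   13.8] c 9.4 tilt [ 0.    -0.003] F [-3.5 -3.2 10.2] op 48.7 ff 43.2 j7 -1.05
```

Call:
{"method": "apply_moves", "body": {"moves": [[0,0,0,0,0,0,60],[0,0,0,0,0,0,70],[0,0,0,0,0,0,75],[0,0,0,0,0,10,80],[0,0,0,0,0,30,85],[0,0,0,0,0,35,85],[0,0,0,0,0,35,85],[0,0,0,8,-26,20,85],[0,0,0,10,-30,10,85],[0,0,0,10,-30,0,85],[0,0,0,10,-30,0,85],[0,0,0,10,-30,0,85],[0,0,0,20,-30,0,85],[0,0,0,30,-15,0,85],[0,0,0,32,0,0,85],[0,0,0,0,0,0,85],[0,0,0,0,0,0,85]]}}

```text
time_s: 6.87
position: [479.3, 125.0, 152.6]
ee_rot: [0.647, 0.762, 0.001, 0.001]
force: [0.0, -0.6, -0.3]
opening: 85.4
finger_force: 0.0
```

```bash
python3 -c "
from h import *
s,p,d=wsnap('w3');st()"
```

```text
t 6.8667 pos [479.3 125.  152.6] c 9.3 tilt [0.002 0.001] F [ 0.  -0.6 -0.3] op 85.4 ff 0.0 j7 -0.45
t 6.9167 pos [477.2 125.2 152.3] c 9.5 tilt [0. 0.] F [-0.2  0.2 -0.4] op 85.4 ff 0.0 j7 -0.45
```

View pics/w3.png

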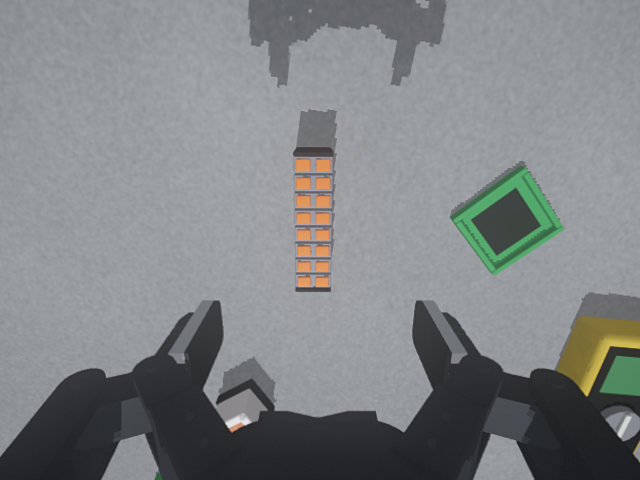

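The strip's top runs from (313,154) to (313,290) and is already aligned with the fingers. Square tray patch is at (506,222).

```bash
python3 -c "
from h import *
s=st(); q=wr(s,[[314,154],[313,290],[295,220],[332,220]],42.); print(q.round(1),q[:2].mean(0),q[2:].mean(0)); v=q[0]-q[1];print(np.degrees(np.arctan2(v[1],v[0])))
p=cv2.imread('pics/w3.png')[:,:,::-1].copy(); green(s,p)"
```

```text
t 6.9167 pos [477.2 125.2 152.3] c 9.5 tilt [0. 0.] F [-0.2  0.2 -0.4] op 85.4 ff 0.0 j7 -0.45
[[465.5 183.2  42. ]
 [482.7  72.4  42. ]
 [458.9 130.9  42. ]
 [487.5 135.6  42. ]] [474.08448374 127.82691228  42.        ] [473.22872293 133.24935275  42.        ]
98.8465287218279
green [507. 218.]  [array([644.4, 149. ]), array([71.7, 74.1]), np.float64(49.5)]
```

Call:
{"method": "apply_moves", "body": {"moves": [[0,0,0,-3,2.5,-35,85],[0,0,0,0,0,-35,75],[0,0,0,0,0,-35,70],[0,0,0,0,0,-25,60],[0,0,0,0,0,-12.5,60],[0,0,0,0,0,0,40],[0,0,0,0,0,0,30],[0,0,0,0,0,0,20],[0,0,0,0,0,0,20],[0,0,0,0,0,0,20],[0,0,0,0,0,0,20]]}}

```text
time_s: 7.83
position: [474.4, 128.0, 10.2]
ee_rot: [0.646, 0.763, 0.001, 0.0]
force: [0.7, -0.1, -2.5]
opening: 29.6
finger_force: 39.7
```

```bash
python3 -c "
from h import *
st()"
```

```text
t 7.8333 pos [474.4 128.   10.2] c 9.5 tilt [0.001 0.   ] F [ 0.7 -0.1 -2.5] op 29.6 ff 39.7 j7 -0.59
```

Call:
{"method": "apply_moves", "body": {"moves": [[0,0,0,0,0,20,20],[0,0,0,0,0,35,20],[0,0,0,0,0,35,20],[0,0,1.2,7,30,15,20],[0,0,2,7,30,0,20],[0,0,2,7,30,0,20],[0,0,2,7,30,0,20],[0,0,2,7,30,0,20],[0,0,0,7,30,0,20],[0,0,0,8,20,0,20],[0,0,0,0,0,0,20],[0,0,0,0,0,0,20]]}}

```text
time_s: 8.83
position: [523.8, 329.4, 114.5]
ee_rot: [0.582, 0.813, 0.0, -0.0]
force: [0.0, -1.3, -2.0]
opening: 29.8
finger_force: 40.3
```

```bash
python3 -c "
from h import *
s,p,d=wsnap('w4');s=st();green(s,p)"
```

```text
t 8.8333 pos [523.8 329.4 114.5] c 18.8 tilt [0.    0.001] F [ 0.  -1.3 -2. ] op 29.8 ff 40.3 j7 -0.6
t 8.8833 pos [523.4 327.3 114.1] c 18.7 tilt [-0.001 -0.001] F [-0.6 -0.5 -2.3] op 29.1 ff 40.3 j7 -0.6
green [385.  96.] cut [array([538.5, 425.8]), array([ 55.6, 130.5]), np.float64(18.8)]
```

View pics/w4.png

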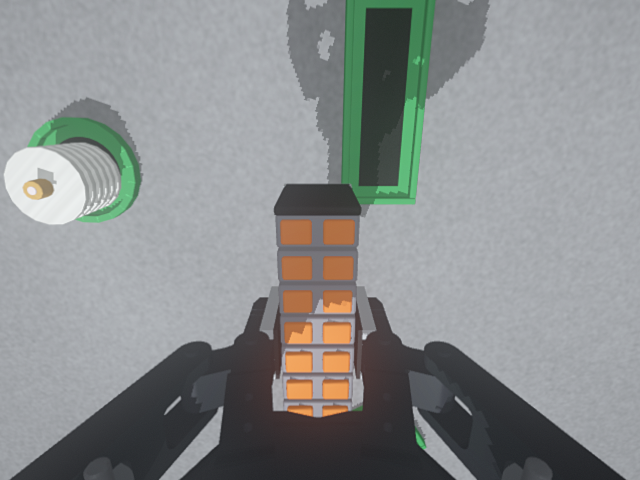

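The strip is held straight. The tray patch's corners are at (359,186), (408,187), (366,8) and (412,10). The load stands in its round tray at left.

```bash
python3 -c "
from h import *
s=st(); q=wr(s,[[359,186],[408,187],[366,8],[412,10]],3.); print(q.round(1),q.mean(0)); v=q[2:].mean(0)-q[:2].mean(0);print(np.degrees(np.arctan2(v[1],v[0])))
q=wr(s,[[318,212]],42+104.);print(q)"
```

```text
t 8.8833 pos [523.4 327.3 114.1] c 18.7 tilt [-0.001 -0.001] F [-0.6 -0.5 -2.3] op 29.1 ff 40.3 j7 -0.6
[[542.5 370.8   3. ]
 [578.1 382.    3. ]
 [505.  480.5   3. ]
 [533.6 489.    3. ]] [539.8253011  430.55747325   3.        ]
110.70716463789802
[[506.76653423 378.54575492 146.        ]]
```

```bash
python3 -c "
from h import *
f=np.load('pics/w4.npz'); s=dict(position=np.array([523.8,328.2,113]),ee_rot=f['ee']); c=bot.camera_params('wrist')
W=np.eye(4);W[:3,:3]=Ro.from_quat(s['ee_rot']).as_matrix();W[:3,3]=s['position'];
for uv in [(318,190),(318,207),(318,211),(318,215),(318,262),(318,375)]:
    r=ray('wrist',[uv])[0]; z=f['d'][uv[1],uv[0]]; print(uv,(np.array(c['tool_from_camera'])@np.array([r[0]*z,r[1]*z,z,1]))[:3].round(1))
f=np.load('pics/w3.npz')
for uv in [(313,150),(313,152),(313,156),(313,160),(313,200),(313,280),(313,288)]:
    r=ray('wrist',[uv])[0]; z=f['d'][uv[1],uv[0]]; print(uv,(np.array(c['tool_from_camera'])@np.array([r[0]*z,r[1]*z,z,1]))[:3].round(1))
"
```

```text
(318, 190) [56.2  0.7 -6.1]
(318, 207) [ 55.7   0.6 -32.1]
(318, 211) [ 54.7   0.6 -33.7]
(318, 215) [ 52.7   0.6 -31.5]
(318, 262) [ 34.4   0.7 -29.9]
(318, 375) [-16.2   0.7 -30.4]
(313, 150) [ 61.   -2.8 121. ]
(313, 152) [ 60.5  -2.7 109.9]
(313, 156) [ 57.6  -2.7 110.7]
(313, 160) [ 54.6  -2.7 111.6]
(313, 200) [ 24.2  -2.8 111.4]
(313, 280) [-44.5  -3.1 111.7]
(313, 288) [-51.1  -3.1 110.1]
```

Call:
{"method": "apply_moves", "body": {"moves": [[0,0,0,4,30,0,20],[0,0,0,4,30,0,20],[0,0,0,4,30,0,20],[0,0,0,2,15,0,20],[0,0,0,0,0,-30,20],[0,0,0,0,0,-30,20],[0,0,0,0,0,-26,20],[0,0,0,0,0,-10,20],[0,0,0,0,0,-4,20],[0,0,0,0,0,-1.5,20],[0,0,0,0,0,-1,20],[0,0,0,0,0,0,20]]}}

```text
time_s: 9.88
position: [538.0, 430.7, 13.1]
ee_rot: [0.583, 0.812, -0.001, 0.001]
force: [-0.4, -1.9, 0.2]
opening: 29.4
finger_force: 40.8
```

```bash
python3 -c "
from h import *
st()"
```

```text
t 9.8833 pos [538.  430.7  13.1] c 18.6 tilt [-0.001 -0.003] F [-0.4 -1.9  0.2] op 29.4 ff 40.8 j7 -0.73
```

Call:
{"method": "apply_moves", "body": {"moves": [[0,0,0,0,0,-0.7,20],[0,0,0,0,0,0,20]]}}

```text
time_s: 10.05
position: [538.2, 430.8, 13.0]
ee_rot: [0.583, 0.812, -0.001, 0.001]
force: [-3.4, -3.5, 7.7]
opening: 29.2
finger_force: 41.6
```

Call:
{"method": "apply_moves", "body": {"moves": [[0,0,0,0,0,0,45],[0,0,0,0,0,0,60],[0,0,0,0,0,0,65],[0,0,0,0,0,15,70],[0,0,0,0,0,35,85],[0,0,0,0,0,35,85],[0,0,0,0,0,35,85],[0,0,0,0,0,20,85]]}}

```text
time_s: 10.72
position: [539.6, 435.0, 156.6]
ee_rot: [0.583, 0.813, 0.003, 0.001]
force: [0.8, 0.8, 0.8]
opening: 85.1
finger_force: 0.0
```

Call:
{"method": "apply_moves", "body": {"moves": [[0,0,2,-6,-28,0,85],[0,0,2,-7,-36,0,85],[0,0,2,-7,-36,0,85],[0,0,2,-7,-36,0,85],[0,0,2,-7,-36,0,85],[0,0,2,-7,-36,0,85],[0,0,2,-7,-36,0,85],[0,0,2,-7,-36,0,85],[0,0,2,-7,-36,0,85],[0,0,2.7,-7,-36,0,85],[0,0,0,-7,-36,0,85],[0,0,0,-7,-36,0,85],[0,0,0,-7,-36,0,85],[0,0,0,-7,-36,0,85],[0,0,0,-4,-34,0,85],[0,0,0,0,0,0,85],[0,0,0,0,0,0,85]]}}

```text
time_s: 12.13
position: [437.1, -99.5, 151.8]
ee_rot: [0.43, 0.903, -0.0, 0.001]
force: [0.4, 0.4, 0.5]
opening: 84.9
finger_force: 0.0
```

```bash
python3 -c "
from h import *
s,p,d=wsnap('w5');s=st();green(s,p)"
```

```text
t 12.1333 pos [437.1 -99.5 151.8] c 39.1 tilt [ 0.001 -0.001] F [0.4 0.4 0.5] op 84.9 ff 0.0 j7 0.41
t 12.1833 pos [437.7 -97.6 151.9] c 39.3 tilt [ 0.002 -0.   ] F [0.1 0.4 0.1] op 85.1 ff 0.0 j7 0.41
green [140. 314.]  [array([ 369.2, -282.7]), array([109.2,  72.3]), np.float64(80.8)]
```

View pics/w5.png

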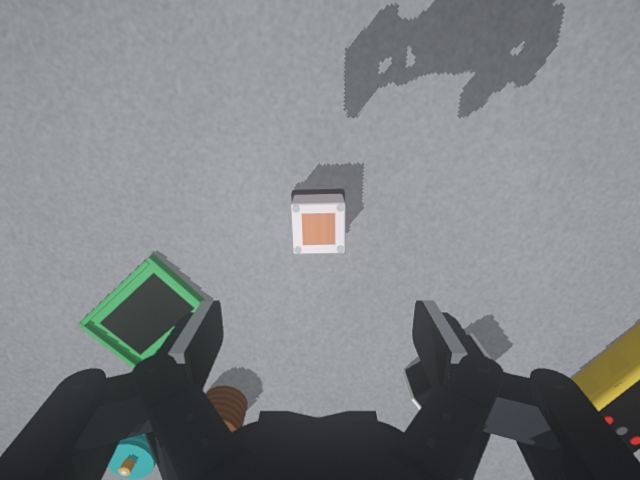

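The relay's top has corners at (292,203), (345,203), (345,253) and (294,253), and it is square to the fingers.

```bash
python3 -c "
from h import *
s=st(); q=wr(s,[[292,203],[345,203],[345,253],[294,253]],44.); print(q.round(1),q.mean(0),np.degrees(np.arctan2(*(q[1]+q[2]-q[0]-q[3])[1::-1])))"
```

```text
t 12.1833 pos [437.7 -97.6 151.9] c 39.3 tilt [ 0.002 -0.   ] F [0.1 0.4 0.1] op 85.1 ff 0.0 j7 0.41
[[ 409.1  -92.1   44. ]
 [ 440.5  -66.5   44. ]
 [ 467.4  -97.7   44. ]
 [ 435.7 -123.6   44. ]] [438.18546721 -94.96719778  44.        ] 39.25216340470735
```

Call:
{"method": "apply_moves", "body": {"moves": [[0,0,0,0.7,1.5,-35,85],[0,0,0,0,0,-35,75],[0,0,0,0,0,-35,75],[0,0,0,0,0,-25,70],[0,0,0,0,0,-12.5,65],[0,0,0,0,0,0,45],[0,0,0,0,0,0,35],[0,0,0,0,0,0,35],[0,0,0,0,0,0,35],[0,0,0,0,0,0,35]]}}

```text
time_s: 13.02
position: [438.8, -95.3, 9.7]
ee_rot: [0.427, 0.904, 0.001, 0.001]
force: [-0.5, 0.0, -1.3]
opening: 45.3
finger_force: 41.1
```

```bash
python3 -c "
from h import *
st()"
```

```text
t 13.0167 pos [438.8 -95.3   9.7] c 39.4 tilt [0.003 0.   ] F [-0.5  0.  -1.3] op 45.3 ff 41.1 j7 0.16
```

Call:
{"method": "apply_moves", "body": {"moves": [[0,0,0,0,0,20,35],[0,0,0,0,0,35,35],[0,0,0,0,0,35,35],[0,0,0,20,16,15,35],[0,0,2,28,20,0,35],[0,0,2,28,20,0,35],[0,0,2,28,20,0,35],[0,0,2,28,20,0,35],[0,0,1.8,28,20,0,35],[0,0,0,28,20,0,35],[0,0,0,28,20,0,35],[0,0,0,28,20,0,35],[0,0,0,22,21,0,35],[0,0,0,0,0,0,35],[0,0,0,0,0,0,35]]}}

```text
time_s: 14.27
position: [704.5, 103.6, 114.4]
ee_rot: [0.348, 0.938, 0.001, 0.0]
force: [-0.6, -0.6, -1.6]
opening: 45.6
finger_force: 41.7
```

```bash
python3 -c "
from h import *
s,p,d=wsnap('w6');s=st();green(s,p)"
```

```text
t 14.2667 pos [704.5 103.6 114.4] c 49.3 tilt [0.002 0.002] F [-0.6 -0.6 -1.6] op 45.6 ff 41.7 j7 0.26
t 14.3167 pos [703.2 101.5 113.9] c 49.2 tilt [-0.001 -0.   ] F [-0.5 -0.6 -1.9] op 45.7 ff 41.7 j7 0.26
green [312. 134.]  [array([647.5, 145.1]), array([71. , 70.7]), np.float64(49.2)]
```

View pics/w6.png

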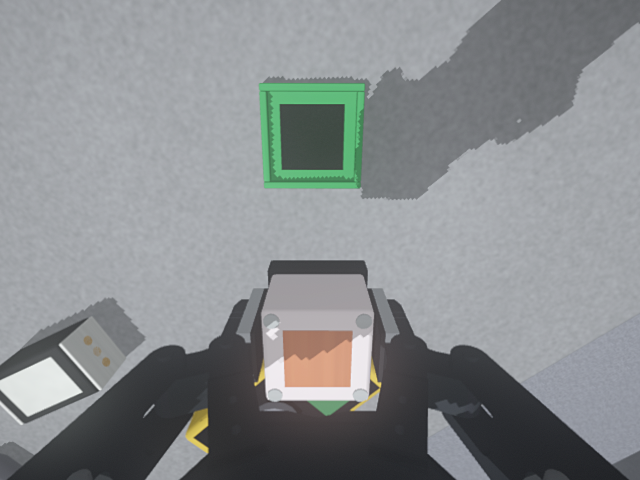

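The relay is held square. The square tray is centred at about (312,134) and aligned.

Call:
{"method": "apply_moves", "body": {"moves": [[0,0,0,-25,20,0,35],[0,0,0,-22,18,0,35],[0,0,0,-8.4,6.3,0,35],[0,0,0,0,0,-30,35],[0,0,0,0,0,-30,35],[0,0,0,0,0,-26,35],[0,0,0,0,0,-10,35],[0,0,0,0,0,-4,35],[0,0,0,0,0,-1.5,35],[0,0,0,0,0,-1,35],[0,0,0,0,0,0,35]]}}

```text
time_s: 15.23
position: [649.4, 146.0, 12.6]
ee_rot: [0.349, 0.937, 0.001, 0.001]
force: [0.2, -0.1, -1.1]
opening: 45.8
finger_force: 41.9
```

```bash
python3 -c "
from h import *
st()"
```

```text
t 15.2333 pos [649.4 146.   12.6] c 49.2 tilt [0.002 0.001] F [ 0.2 -0.1 -1.1] op 45.8 ff 41.9 j7 0.08
```

Call:
{"method": "apply_moves", "body": {"moves": [[0,0,0,0,0,-0.7,35],[0,0,0,0,0,-0.3,35],[0,0,0,0,0,0,35]]}}

```text
time_s: 15.48
position: [649.2, 146.0, 11.3]
ee_rot: [0.348, 0.937, 0.0, 0.001]
force: [-0.3, -1.1, 2.6]
opening: 45.8
finger_force: 42.3
```

Call:
{"method": "apply_moves", "body": {"moves": [[0,0,0,0,0,0,55],[0,0,0,0,0,0,65],[0,0,0,0,0,0,72],[0,0,0,0,0,15,75],[0,0,0,0,0,35,85],[0,0,0,0,0,35,85],[0,0,0,0,0,35,85],[0,0,0,0,0,22,85],[0,0,-5,0,-25,0,85],[0,0,-6,0,-30,0,85],[0,0,-6,0,-30,0,85],[0,0,-6,0,-30,0,85],[0,0,-6,0,-30,0,85],[0,0,-6,0,-30,0,85],[0,0,-6,0,-30,0,85],[0,0,-6,0,-30,0,85],[0,0,-6,0,-30,0,85],[0,0,-6,2,-24,0,85],[0,0,-3,0,0,0,85],[0,0,0,0,0,0,85]]}}

```text
time_s: 17.15
position: [650.1, -145.9, 153.1]
ee_rot: [0.783, 0.622, -0.0, 0.001]
force: [0.0, 0.5, -0.3]
opening: 85.0
finger_force: 0.0
```

```bash
python3 -c "
from h import *
s,p,d=wsnap('w7');s=st();green(s,p)"
```

```text
t 17.15 pos [ 650.1 -145.9  153.1] c -13.1 tilt [ 0.001 -0.001] F [ 0.   0.5 -0.3] op 85.0 ff 0.0 j7 -0.25
t 17.2 pos [ 650.4 -143.5  153. ] c -12.8 tilt [0.001 0.   ] F [-0.3  1.1  0.5] op 85.5 ff 0.0 j7 -0.25
```

View pics/w7.png

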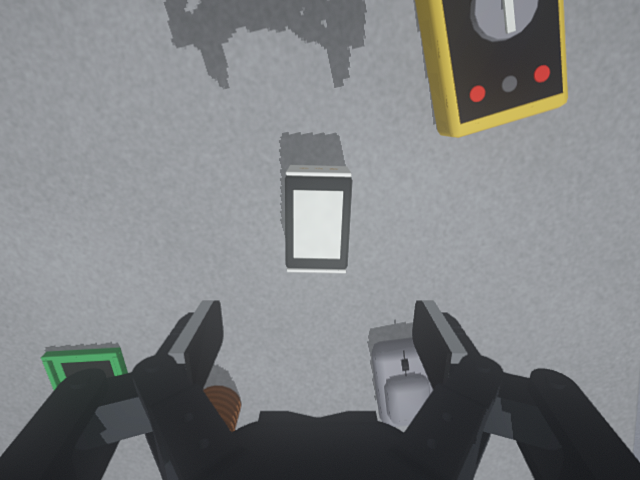

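The box's top has corners at (286,176), (352,176), (347,271) and (287,271).

```bash
python3 -c "
from h import *
s=st(); q=wr(s,[[286,175],[352,175],[347,271],[287,271]],40.); print(q.round(1),q.mean(0)); a=(q[0]+q[1]-q[2]-q[3])/2;print(np.linalg.norm(a),np.degrees(np.arctan2(a[1],a[0])),q[1]-q[0],q[2]-q[3])"
```

```text
t 17.2 pos [ 650.4 -143.5  153. ] c -12.8 tilt [0.001 0.   ] F [-0.3  1.1  0.5] op 85.5 ff 0.0 j7 -0.25
[[ 637.1  -95.9   40. ]
 [ 685.9 -106.9   40. ]
 [ 666.7 -184.6   40. ]
 [ 617.8 -173.5   40. ]] [ 651.87045633 -140.22416213   40.        ]
80.01422986920736 76.12642029806928 [ 48.80203797 -11.06576182   0.        ] [ 48.8740759  -11.09730117   0.        ]
```

Call:
{"method": "apply_moves", "body": {"moves": [[0,0,0,1.2,2.2,-35,85],[0,0,0,0,0,-35,80],[0,0,0,0,0,-35,80],[0,0,0,0,0,-27,75],[0,0,0,0,0,-13,70],[0,0,0,0,0,0,50],[0,0,0,0,0,0,40],[0,0,0,0,0,0,40],[0,0,0,0,0,0,40],[0,0,0,0,0,0,40]]}}

```text
time_s: 18.03
position: [652.6, -141.1, 8.8]
ee_rot: [0.781, 0.624, 0.001, 0.001]
force: [0.6, -0.5, -2.1]
opening: 51.3
finger_force: 46.8
```

```bash
python3 -c "
from h import *
st()"
```

```text
t 18.0333 pos [ 652.6 -141.1    8.8] c -12.8 tilt [ 0.003 -0.   ] F [ 0.6 -0.5 -2.1] op 51.3 ff 46.8 j7 -0.31
```

Call:
{"method": "apply_moves", "body": {"moves": [[0,0,0,0,0,20,40],[0,0,0,0,0,35,40],[0,0,0,0,0,35,40],[0,0,0,-20,-15,15,40],[0,0,1,-28,-21,0,40],[0,0,1,-28,-21,0,40],[0,0,1.2,-28,-21,0,40],[0,0,0,-28,-21,0,40],[0,0,0,-28,-21,0,40],[0,0,0,-28,-21,0,40],[0,0,0,-28,-21,0,40],[0,0,0,-28,-21,0,40],[0,0,0,-28,-21,0,40],[0,0,0,-21,-15,0,40],[0,0,0,0,0,0,40],[0,0,0,0,0,0,40]]}}

```text
time_s: 19.37
position: [356.7, -361.7, 112.9]
ee_rot: [0.765, 0.644, -0.001, 0.001]
force: [0.4, 0.4, -2.8]
opening: 51.7
finger_force: 46.8
```

```bash
python3 -c "
from h import *
s,p,d=wsnap('w8');s=st();green(s,p)"
```

```text
t 19.3667 pos [ 356.7 -361.7  112.9] c -9.9 tilt [ 0.    -0.002] F [ 0.4  0.4 -2.8] op 51.7 ff 46.8 j7 0.24
t 19.4167 pos [ 358.6 -360.7  113. ] c -9.7 tilt [ 0.002 -0.001] F [ 1.1  0.1 -2.1] op 51.4 ff 46.8 j7 0.24
green [309. 133.]  [array([ 371.9, -284.7]), array([109.1,  77.2]), np.float64(80.8)]
```

View pics/w8.png

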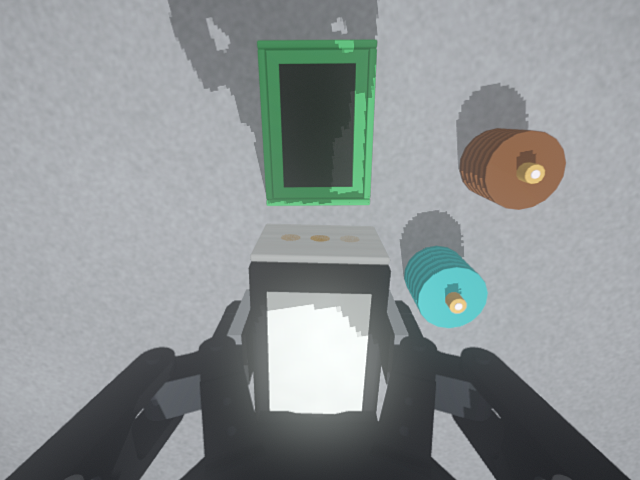

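The box is held square. Its tray is centred at about (317,125). I'll check from depth how far the box sits along the fingers.

```bash
python3 -c "
from h import *
f=np.load('pics/w8.npz'); c=bot.camera_params('wrist')
for uv in [(320,232),(320,245),(320,258),(320,264),(320,270)]:
    r=ray('wrist',[uv])[0]; z=f['d'][uv[1],uv[0]]; print(uv,(np.array(c['tool_from_camera'])@np.array([r[0]*z,r[1]*z,z,1]))[:3].round(1))
"
```

```text
(320, 232) [38.5  1.3 -7.4]
(320, 245) [ 38.5   1.2 -22.7]
(320, 258) [ 37.3   1.1 -32.7]
(320, 264) [ 34.7   1.2 -32. ]
(320, 270) [ 33.1   1.1 -33.6]
```

Call:
{"method": "apply_moves", "body": {"moves": [[0,0,0,5,30,0,40],[0,0,0,5,30,0,40],[0,0,0,3.4,17.8,0,40],[0,0,0,0,0,-30,40],[0,0,0,0,0,-30,40],[0,0,0,0,0,-26,40],[0,0,0,0,0,-10,40],[0,0,0,0,0,-4,40],[0,0,0,0,0,-1.5,40],[0,0,0,0,0,-0.5,40],[0,0,0,0,0,0,40]]}}

```text
time_s: 20.33
position: [372.8, -282.6, 11.1]
ee_rot: [0.764, 0.646, 0.0, 0.001]
force: [-0.2, -0.8, -1.5]
opening: 51.4
finger_force: 46.7
```

Call:
{"method": "apply_moves", "body": {"moves": [[0,0,0,0,0,-0.5,40],[0,0,0,0,0,0,40]]}}

```text
time_s: 20.5
position: [372.4, -282.7, 10.4]
ee_rot: [0.764, 0.645, 0.0, 0.001]
force: [-0.1, -0.8, -1.8]
opening: 51.5
finger_force: 46.7
```

Call:
{"method": "apply_moves", "body": {"moves": [[0,0,0,0,0,-0.5,40],[0,0,0,0,0,-0.5,40],[0,0,0,0,0,0,40]]}}

```text
time_s: 20.75
position: [372.2, -282.6, 9.4]
ee_rot: [0.764, 0.645, -0.0, 0.001]
force: [-0.7, 0.4, 6.0]
opening: 51.2
finger_force: 47.7
```

Call:
{"method": "apply_moves", "body": {"moves": [[0,0,0,0,0,0,60],[0,0,0,0,0,0,70],[0,0,0,0,0,0,78],[0,0,0,0,0,15,80],[0,0,0,0,0,35,85],[0,0,0,0,0,35,85],[0,0,0,0,0,35,85],[0,0,0,0,-30,20,85],[0,0,0,0,-35,0,85],[0,0,0,0,-35,0,85],[0,0,0,0,-35,0,85],[0,0,0,0,-35,0,85],[0,0,0,0,-35,0,85],[0,0,0,0,-35,0,85],[0,0,0,0,0,0,85],[0,0,0,0,0,0,85]]}}

```text
time_s: 22.08
position: [370.5, -524.6, 148.0]
ee_rot: [0.765, 0.644, -0.0, 0.0]
force: [-0.0, 0.7, 1.0]
opening: 85.2
finger_force: 0.0
```

Run:
```python
from h import *
st(); s,p,d=snap('top','top1')
b=p[:,:,::-1]
cr=[(271,205),(440,310),(158,247),(203,320)]
t=[cv2.resize(b[y-32:y+32,x-40:x+40],(400,300),interpolation=cv2.INTER_CUBIC) for x,y in cr]
cv2.imwrite('pics/fin.png',cv2.convertScaleAbs(np.vstack([np.hstack(t[:2]),np.hstack(t[2:])]),alpha=1.5))
```

```text
t 22.0833 pos [ 370.5 -524.6  148. ] c -9.8 tilt [-0.    -0.001] F [-0.   0.7  1. ] op 85.2 ff 0.0 j7 0.47
```

View pics/fin.png

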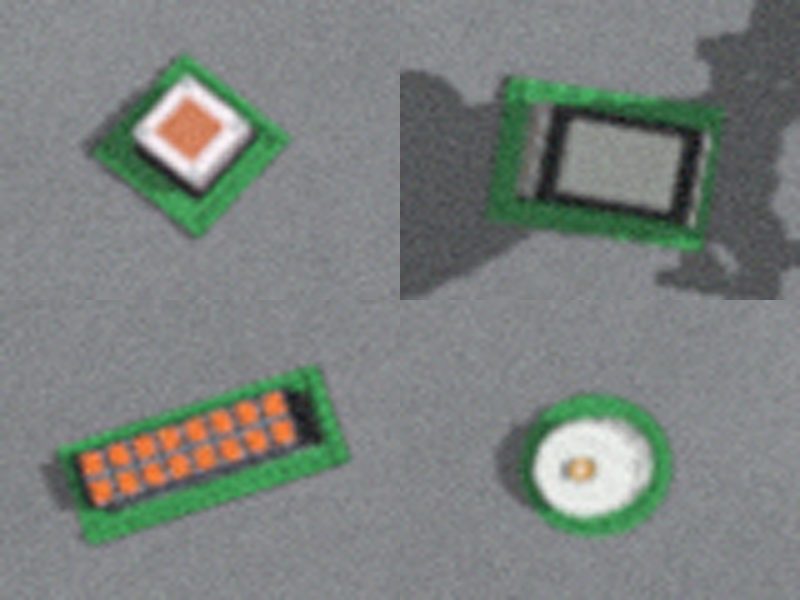

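```bash
python3 - <<'E'
from h import *
p=cv2.imread('pics/top1.png'); hsv=cv2.cvtColor(p,cv2.COLOR_BGR2HSV); d=np.load('pics/top1.npy')
for n,m,z,(cx,cy) in [('box panel',cv2.inRange(hsv,(0,0,90),(180,70,255)),43,(440,310)),
  ('relay',cv2.inRange(hsv,(0,0,110),(20,255,255))|cv2.inRange(hsv,(150,0,110),(180,255,255)),47,(271,203)),
  ('strip',cv2.inRange(hsv,(0,120,90),(25,255,255)),45,(158,247)),
  ('load',cv2.inRange(hsv,(0,0,140),(180,60,255)),45,(200,321))]:
    M=m[cy-30:cy+30,cx-36:cx+36]; k,l,stt,_=cv2.connectedComponentsWithStats(M); 
    if n!='strip': M=(l==1+stt[1:,4].argmax())
    ys,xs=np.nonzero(M); uv=np.c_[xs+cx-36,ys+cy-30]
    print(n,len(xs),[np.round(v,1) for v in cv2.minAreaRect(toz('top',uv,float(z))[:,:2].astype(np.float32))])
E
sed -n 1,1p h.py >/dev/null
```

```text
box panel 862 [array([ 428.9, -270.7]), array([161.2,  46.6]), np.float64(89.6)]
relay 254 [array([651.6, 142.6]), array([43.1, 41. ]), np.float64(48.9)]
strip 250 [array([539.5, 428.6]), array([ 27. , 107.1]), np.float64(18.8)]
load 253 [array([346.4, 311.4]), array([44.2, 47.4]), np.float64(0.2)]
```

Run:
```python
from h import *
d=np.load('pics/top1.npy'); c=bot.camera_params('top'); T=np.array(c['world_from_camera'])
def patch(n,cx,cy,r,zt):
    vs,us=np.mgrid[cy-r:cy+r+1,cx-r:cx+r+1]; uv=np.c_[us.ravel(),vs.ravel()]; z=d[uv[:,1],uv[:,0]]
    P=np.c_[ray('top',uv)*z[:,None],z]@T[:3,:3].T+T[:3,3]
    P=P[P[:,2]>25]; t=P[abs(P[:,2]-np.median(P[:,2]))<4]; t=P[abs(P[:,2]-zt)<5]
    A=np.c_[t[:,0]-t[:,0].mean(),t[:,1]-t[:,1].mean(),np.ones(len(t))]; k=np.linalg.lstsq(A,t[:,2],rcond=None)[0]
    print(n,len(t),'z',k[2].round(1),'slope deg',np.degrees(k[:2]).round(1),'ctr',[np.round(v,1) for v in cv2.minAreaRect(t[:,:2].astype(np.float32))])
patch('bench',330,240,0,0) if 0 else None
patch('relay',269,200,18,47);patch('box',442,310,28,43);patch('strip',156,247,30,45);patch('load',198,321,18,45)
```

```text
relay 263 z 47.0 slope deg [-0.2 -0.3] ctr [array([652.8, 143.6]), array([43.7, 41.9]), np.float64(49.5)]
box 621 z 43.1 slope deg [0.2 0. ] ctr [array([ 371.1, -286.6]), array([85.9, 52.2]), np.float64(78.8)]
strip 472 z 44.5 slope deg [-0.8 -0.2] ctr [array([538.9, 429.1]), array([ 30.5, 118.5]), np.float64(18.8)]
load 264 z 45.1 slope deg [-0.2  0.3] ctr [array([347.7, 312.8]), array([47.7, 47.2]), np.float64(45.3)]
```

From depth, all four tops sit at the right heights, flat and aligned with their trays. I'm handing in.

```bash
python3 -c "
from cell import bot
print(bot.sign_off())"
```

```text
the job is handed in; nothing more can be done
None
```

The job is handed in: the strip, box, relay and load are each set down flat, aligned and inside the rim of their green trays (relay and load about 4–5 mm off centre, within the 8 mm of play), and I did not touch the mouse, the multimeter or the look-alikes.

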